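# Load a dead-weight carrier and hold it off its stand

### The arm

A 6-joint arm with a two-finger parallel gripper is mounted at the origin on the work surface. World frame = base frame: x ahead of the robot, y to its left, z up, the work surface at z = 0. Lengths are in mm, angles in rad, forces in N, time in s.
With the tool pointing down it reaches from about 350 to 775 mm from the base axis. Payload 7.3 kg.
Tool frame: the origin (TCP) lies midway between the tips of the shut fingers; the grasp point (between the pads) lies 19 mm behind it; z points along the fingers, x is the direction in which the jaws open and shut, and the axes are right-handed (so a half turn about z gives the same grasp; the last joint's range is limited). The gripper opens to 92 mm and grips with 3 to 60 N. Pads are 19 mm wide; open, the fingers measure 130 mm over their backs; the gripper's body (75 mm by 190 mm) begins 47 mm behind the grasp point.
Start: joints at [-1.358, 0.342, 1.524, -0, 1.275, -0.146], TCP at [184.378, -491.581, 202.241] pointing down, gripper open.
Joint ranges: [-2.53, 2.53], [-0.77, 2.02], [0.04, 2.7], [-1, 4.14], [0.28, 2.66], [-3.11, 3.11]. Speed limits (rad/s): [2.57, 2.57, 3.14, 3.14, 3.14, 3.14].

### API

Orientations are given as [roll, pitch, yaw] about the fixed x, y, z axes, in that order (R = Rz(yaw) Ry(pitch) Rx(roll)).
In Python, from plant import bot gives the robot as it stands.
- The arm moves only by the shell command python3 -m pendant 'ROWS' [OPENING]. ROWS is JSON, a list of rows, each an object with "linear": the shift along the world's x, y, z in mm, a list of three; "twist": the turn about the world's z in degrees. In form: [{"linear": [x, y, z], "twist": twist}, ...]. A call has 1 to 20 rows; each row is the pose to reach, as a shift and turn from the pose commanded when the call began; what a row does not reach only later rows make up. A row lasts 1/8 s, in which the tool goes at most 62.5 mm and 10.7 degrees, less where a joint would pass 70% of its speed; a pose out of reach is approached as far as the arm can. A call with a gripper value outside its range is refused whole. OPENING is the closure in counts, from 0 (fully open) to 255 (shut), set as the call begins (- or left out, the last holds). The fingers move at their own pace and stop on an object; the grip force is fixed at half the most. Time passes only in rows, so rows that repeat a pose let the fingers close. It gives the time, the measured TCP pose, the force and the opening at its end, in the units of the state.
- bot.get_obs(): the state, without advancing time (a new reading comes with each control period).
- bot.capture(name): name is "scene" or "top"; returns a dict with "frame" (400x640x3 uint8, blue, green, red), "z_map" (400x640 float32, mm along the optical axis (not along the pixel's ray), 0 where there is no reading), "fx", "fy", "cx", "cy" (pixels), "rvec" (rotation vector, rad) and "tvec" (3), from world to camera coordinates, as OpenCV has them. Camera axes: x right, y down, z forward; pixel columns grow to the right and rows downward; lengths in mm; the calibration is good to about 2 mm. A picture is of the moment at which its call begins.
- bot.close_job(): hands the job in, once; it reports no verdict.
The state is a dict: "time": time; "joint_positions": joint angles; "dq": joint speeds; "tau": joint torques, N m; "tool_pos": TCP position; "tcp_rot": TCP orientation; "contact_force": force on the tool from outside, world axes, zero at the start; "moment": the same for the moment, N m; "grip_width": finger opening in mm.
Only numpy, scipy, OpenCV 4.12 (cv2) and the standard library are available. Lean on these libraries where they do the work, as an engineer would, in place of code of your own. Each camera call takes 0.05 s, during which the arm holds its last target. There are 200 camera calls.

### The job

Prepare the force check: put the larger of the two ring weights over the post of the weight carrier, lower it gently until it lies flat on the carrier's base disc and let go of it while the carrier still rests in its stand. Then take the carrier by its post, lift it with the weight about ten centimetres clear of the stand, and finish while holding it there, level and still. Do not drop the weight, and leave the smaller ring weight and everything else where they are.

Things in the scene. Friction and masses are not known exactly. Their poses are not given: they have to be found in the camera images.
- stand: Fixed round grey stand, diameter 110 mm, 34 mm tall including a 10 mm wide rim 4 mm high around a shallow recess (90 mm across, floor 30 mm above the table). Its origin is the centre of its underside, on the table; z is up.
- carrier: Loose weight carrier, about 0.25 kg, resting in the stand's recess: an aluminium base disc (diameter 86 mm, 10 mm thick) with an upright round steel post (diameter 16 mm) in its middle that ends in a tapered tip, 74 mm above the underside in all; the straight part of the post ends 68 mm above the underside. Its origin is the centre of the disc's underside; z is along the post, up. With the large weight on, the straight post stands 34 mm above the weight's top.
- carrier_seat (a point): Centre of the top face of the carrier's base disc, at the post's foot, 10 mm above the carrier's underside: the underside of the weight must lie on this face.
- carrier_post (a point): Point on the axis of the carrier's post, 45 mm above the top face of the base disc, where the post is free to grip above a seated weight (21 mm above the weight's top).
- large_weight_center (a point): Centre (half-way up, in the middle of the hole) of the large steel ring weight: outer diameter 64 mm, 24 mm tall, through hole of diameter 24 mm, about 0.4 kg (it varies by a fifth). It lies flat on the table; z is the hole's axis. Round, so it can be gripped across its outside from any side.
- small_weight_center (a point): Centre (half-way up) of the small steel ring weight, lying flat on the table, to be left alone: outer diameter 46 mm, 24 mm tall, the same 24 mm hole.
There are look-alikes about, which are no part of the job. Leave any blue or green look-alike of the part that bears large_weight_center alone.

How it is judged (in metres and radians):
On the way:
1. the large weight lies flat on the carrier's base disc, post through its hole, let go, the carrier still in its stand (horizontal distance between large_weight_center and carrier_seat below 0.008 m and z of large_weight_center in the frame of carrier_seat between 0.009 and 0.015 m and contact force between large_weight and the fingers below 0.1 N and contact force between large_weight and carrier above 1 N and z of carrier_seat in the frame of stand below 0.043 m), for 0.2 s.
At the end, for the whole second after the job is handed in: The robot holds the carrier by its post with its base disc 50 to 160 mm above where it rested in the stand, tilted less than 0.12 rad, moving slower than 0.03 m/s and 0.2 rad/s, with the large ring weight lying on the base disc around the post (within 8 mm of centre, within 3 mm of height) (horizontal distance between large_weight_center and carrier_seat below 0.008 m and z of large_weight_center in the frame of carrier_seat between 0.009 and 0.015 m and z of carrier_seat in the frame of stand between 0.09 and 0.2 m and angle between carrier's own z axis and vertical below 0.12 rad and linear speed of carrier below 0.03 m/s and angular speed of carrier below 0.2 rad/s and contact force between carrier and the fingers above 2 N and contact force between large_weight and carrier above 1 N); the arm keeps its last pose, push and grip.
It fails at once if the small ring weight was moved by more than 20 mm (distance of small_weight_center from where it was at the start of the episode above 0.02 m).
It fails at once if a bystander was moved by more than 30 mm (distance of any of test_disc, jaw, test_button, specimen, screwdriver, tray, oil from where it was at the start of the episode above 0.03 m).
It fails at once if the large weight was dropped (falling freely faster than 0.45 m/s, a drop of about 10 mm, with the carrier in its stand) (contact force between large_weight and the fingers below 0.1 N and linear speed of large_weight above 0.45 m/s and z of carrier_seat in the frame of stand below 0.043 m).
It fails at once if the weight was rammed onto the carrier (over 80 N) (contact force between large_weight and carrier above 80 N).
It also fails if it takes over 56 s, if anything falls off the work surface, if the arm or the gripper's body presses on something with over 40 N, if the wrist force passes 120 N, or if a joint passes its speed limit or range.

## Working session

There is one attempt and no reset: what is moved stays moved. The work goes in short steps, Python scripts to look and compute and a shell command to move; the robot and the scene stay as the last step left them, time stands still between calls to the robot, and variables do not carry over. Pictures are saved under pics/ and viewed, about 8 in all and at most 12, crops included, and the job is handed in when it is done.

```bash
mkdir -p pics; ls; cat > h.py <<'E'
import numpy as np, cv2
from plant import bot
def cap(n):
    c=bot.capture(n); c['R']=cv2.Rodrigues(np.array(c['rvec'],float))[0]; c['t']=np.array(c['tvec'],float).ravel(); return c
def w(c,u,v,d=None):
    if d is None:
        p=c['z_map'][int(v)-1:int(v)+2,int(u)-1:int(u)+2]; d=np.median(p[p>0])
    return c['R'].T@(np.array([(u-c['cx'])/c['fx']*d,(v-c['cy'])/c['fy']*d,d])-c['t'])
def cloud(c):
    v,u=np.mgrid[:400,:640]; d=c['z_map']
    P=np.stack([(u-c['cx'])/c['fx']*d,(v-c['cy'])/c['fy']*d,d],-1)
    W=(P-c['t'])@c['R']; W[d<=0]=np.nan; return W
E
python3 - <<'E'
from h import *
for n in('top','scene'):
    c=cap(n); cv2.imwrite(f'pics/{n}0.png',c['frame']); np.savez(f'pics/{n}0.npz',**c); print(n,c['fx'],-c['R'].T@c['t'],c['R'][2])
print(bot.get_obs())
E
```

```text
pics
top 511.08257569525796 [ 374.52115021   22.16267806 1251.23909041] [ 0.11089749 -0.01731431 -0.99368102]
scene 468.83721000284106 [1316.574176    304.77507798  621.77011134] [-0.79009687 -0.29628435 -0.5366214 ]
{'time': 0.1, 'joint_positions': array([-1.35801744e+00,  3.42654126e-01,  1.52490984e+00, -3.08354330e-05,
        1.27540024e+00, -1.46005111e-01]), 'dq': array([ 0.00018888, -0.00101358, -0.00212218, -0.00270293,  0.001167  ,
        0.0006716 ]), 'tau': array([ 2.56430882e-03, -4.32004738e+01, -2.44694620e+01,  7.19361333e-02,
        5.26263379e-02, -4.50610310e-05]), 'tool_pos': array([ 184.27128295, -491.17902532,  201.61799025]), 'tcp_rot': array([-3.14142229e+00,  1.36124478e-03, -1.21200322e+00]), 'contact_force': array([ 0.7819831 , -0.2691674 ,  0.46359065]), 'moment': array([0.00507786, 0.03804701, 0.00193179]), 'grip_width': 91.81880075296772}
```

View pics/top0.png

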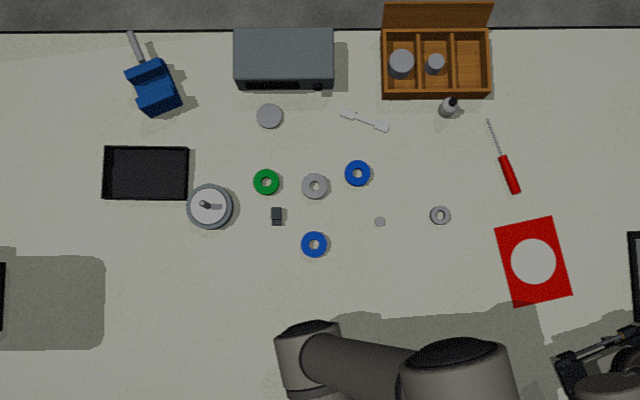

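View pics/scene0.png

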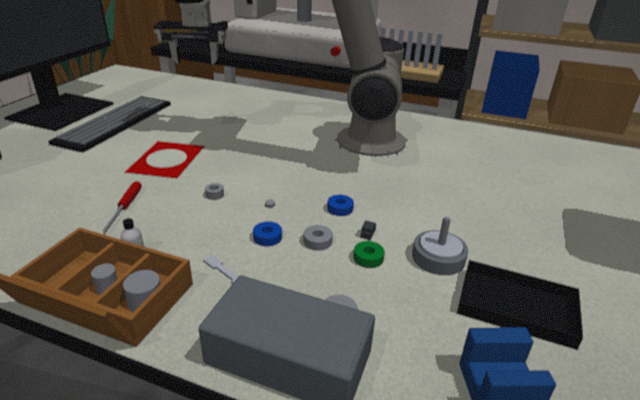

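The top view shows a grey ring at (315,186), a smaller grey ring at (440,215), blue rings at (357,173) and (314,244), and a green ring at (266,181). The carrier is at (210,206). The grey ring at (315,186) is the candidate for the large weight; I'll measure it and confirm in a crop.

```bash
python3 - <<'E'
from h import *
T=dict(np.load('pics/top0.npz')); S=dict(np.load('pics/scene0.npz'))
def blob(W,c,r,zl,zh):
    m=(np.hypot(W[...,0]-c[0],W[...,1]-c[1])<r)&(W[...,2]>zl)&(W[...,2]<zh)
    p=W[m]; (x,y),rr=cv2.minEnclosingCircle(p[:,:2].astype(np.float32)); return np.round([x,y,rr,np.median(p[:,2]),*p[:,:2].mean(0),len(p)],1)
for n,c,px in(('top',T,dict(big=(315,176),small=(440,208),green=(266,172),blue1=(357,164),blue2=(314,235),disc=(200,212))),('scene',S,dict(big=(318,243),small=(214,190)))):
    W=cloud(c)
    for k,(u,v) in px.items():
        p=w(c,u,v); print(n,k,p.round(1))
        if k=='disc':
            print(' seat',blob(W,p,75,36,44),' rim',blob(W,p,80,30,37)); print(' post',blob(W,p,75,60,120))
        else: print('  ',blob(W,p,55,17,30))
W=cloud(S); p=w(S,430,248); print('scene carrier',p, blob(W,p,90,36,44),blob(W,p,90,65,97),blob(W,p,90,97,120))
a=cv2.resize(T['frame'][140:260,180:340],(640,480),interpolation=cv2.INTER_CUBIC)
cv2.imwrite('pics/crop1.png',a)
E
```

```text
top big [574.2  31.2  24.2]
   [551.2  35.2  31.6  24.1 550.9  35.2 457. ]
top small [ 491.2 -269.4   27.5]
   [ 475.3 -268.8   23.4   23.8  475.3 -267.7  204. ]
top green [585.8 150.1  23.3]
   [563.5 152.7  32.2  24.1 562.6 151.9 463. ]
top blue1 [602.2 -71.5  25.1]
   [581.9 -70.7  32.4  23.9 581.5 -69.8 456. ]
top blue2 [431.   35.6  25.5]
   [409.7  38.7  31.7  24.  409.6  38.5 471. ]
top disc [488.9 304.3  42. ]
 seat [503.6 291.6  58.4  39.7 502.9 286.6 981. ]  rim [509.1 302.4  70.9  33.9 504.4 287.8 620. ]
 post [503.4 286.7   7.8  99.1 502.9 284.7  62. ]
scene big [581.7  44.4  20. ]
   [554.4  32.8  32.4  21.1 557.9  34.2 364. ]
scene small [ 485.7 -265.1   20.2]
   [ 476.4 -268.3   25.4   20.2  478.6 -270.2  130. ]
scene carrier [528.52285571 265.92269119  37.60013433] [505.2 285.   43.6  37.8 509.8 285.3 717. ] [506.3 284.5   8.6  82.5 509.7 284.7 115. ] [504.9 283.6   6.8 100.1 506.2 284.3  25. ]
```

View pics/crop1.png

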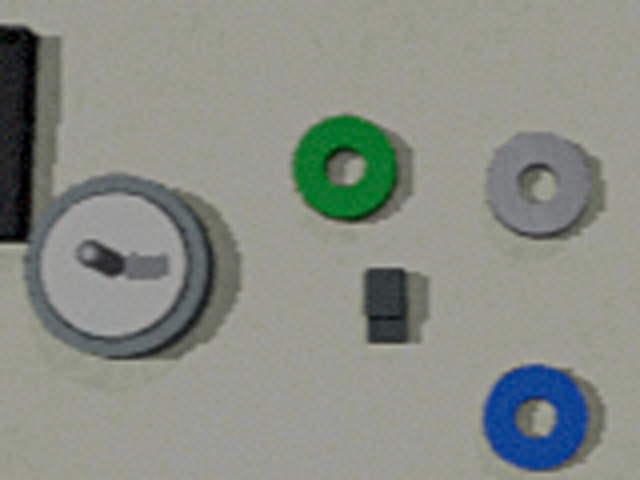

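Crop 1 shows the bare grey ring at crop (539,184), i.e. full image (315,186), with r≈32 and height 24 at about (552,34.5). The green ring, the blue rings and the small ring (r≈23) are ruled out by colour or size. The carrier axis is at about (503.5,285.5). I'm going above the ring now, with the jaws along x.

```bash
python3 -m pendant '[{"linear":[15,21,0],"twist":3},{"linear":[45,64,0],"twist":10},{"linear":[80,114,0],"twist":18},{"linear":[115,164,0],"twist":27},{"linear":[150,214,0],"twist":36},{"linear":[185,264,0],"twist":45},{"linear":[220,314,-10],"twist":54},{"linear":[255,364,-25],"twist":62},{"linear":[290,414,-45],"twist":69.4},{"linear":[325,464,-65],"twist":69.4},{"linear":[350,500,-80],"twist":69.4},{"linear":[362,518,-90],"twist":69.4},{"linear":[368,526,-95],"twist":69.4},{"linear":[368,526,-95],"twist":69.4},{"linear":[368,526,-95],"twist":69.4},{"linear":[368,526,-95],"twist":69.4}]' 0
python3 - <<'E'
from h import *
c=cap('top'); cv2.imwrite('pics/t1.png',cv2.resize(c['frame'][120:260,215:415],(800,560))); c=cap('scene'); cv2.imwrite('pics/s1.png',cv2.resize(c['frame'][130:290,220:420],(750,600)))
W=cloud(c);m=(np.hypot(W[...,0]-552,W[...,1]-34)<50)&(W[...,2]>16)&(W[...,2]<28);print(cv2.minEnclosingCircle(W[m][:,:2].astype(np.float32)))
E
```

```text
time: 2.1
tool_pos: [552.3, 33.4, 107.9]
tcp_rot: [3.141, -0.001, -0.002]
contact_force: [0.5, 0.1, -0.3]
grip_width: 91.8
((551.6578979492188, 33.68047332763672), 33.68247604370117)
```

View pics/s1.png

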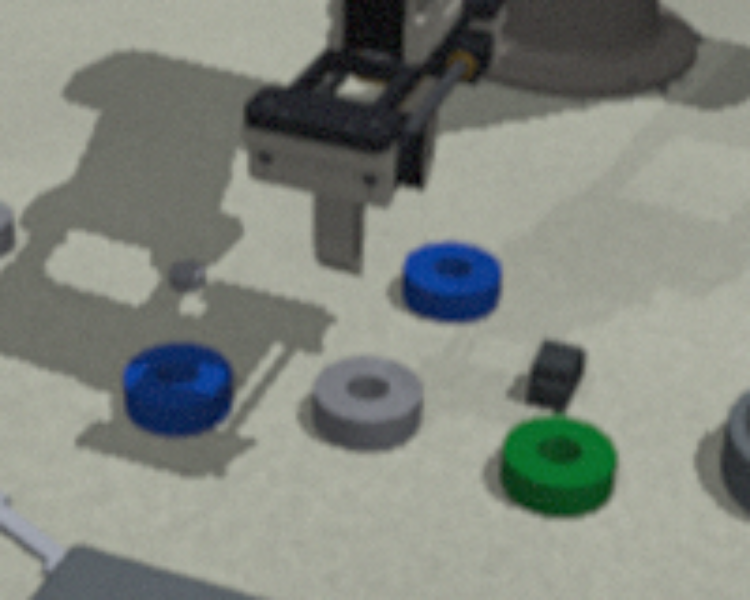

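The picture shows the open gripper (front finger at crop (340,250)) above the grey ring at crop (367,400), with nothing in the way. Descending and gripping.

```bash
python3 -m pendant '[{"linear":[0,1,-10],"twist":0},{"linear":[0,1,-30],"twist":0},{"linear":[0,1,-50],"twist":0},{"linear":[0,1,-70],"twist":0},{"linear":[0,1,-85],"twist":0},{"linear":[0,1,-95],"twist":0},{"linear":[0,1,-100],"twist":0},{"linear":[0,1,-103],"twist":0},{"linear":[0,1,-104],"twist":0},{"linear":[0,1,-104],"twist":0}]'
python3 -m pendant '[{"linear":[0,0,0],"twist":0},{"linear":[0,0,0],"twist":0},{"linear":[0,0,0],"twist":0},{"linear":[0,0,0],"twist":0},{"linear":[0,0,0],"twist":0},{"linear":[0,0,0],"twist":0},{"linear":[0,0,0],"twist":0},{"linear":[0,0,0],"twist":0}]' 255
python3 -m pendant '[{"linear":[0,0,3],"twist":0},{"linear":[0,0,8],"twist":0},{"linear":[0,0,15],"twist":0},{"linear":[0,0,25],"twist":0},{"linear":[0,0,35],"twist":0},{"linear":[0,0,42],"twist":0},{"linear":[0,0,45],"twist":0},{"linear":[0,0,45],"twist":0},{"linear":[0,0,45],"twist":0},{"linear":[0,0,45],"twist":0}]'
python3 - <<'E'
from h import *
W=cloud(cap('top'));print(W[170:200,305:330,2].round(0)[::6,::6])
E
```

```text
time: 3.45
tool_pos: [552.6, 35.4, 3.6]
tcp_rot: [3.142, -0.001, -0.001]
contact_force: [0.1, 0.0, 0.5]
grip_width: 91.7
time: 4.45
tool_pos: [552.4, 35.4, 3.2]
tcp_rot: [3.142, -0.0, -0.001]
contact_force: [0.3, 0.1, -0.0]
grip_width: 16.5
time: 5.7
tool_pos: [552.2, 35.4, 47.9]
tcp_rot: [-3.142, 0.001, -0.001]
contact_force: [-0.1, 0.4, -0.1]
grip_width: 0.4
[[418. 416. 420. 420. 418.]
 [407. 403. 405. 405. 408.]
 [311. 322. 304. 274. 238.]
 [226. 226. 228. 240. 239.]
 [240. 238. 239. 238.   7.]]
```

The gripper shut fully, so it holds no ring. Looking before anything else.

```bash
python3 - <<'E'
from h import *
c=cap('scene'); np.savez('pics/s2.npz',**c); cv2.imwrite('pics/s2.png',cv2.resize(c['frame'][130:290,220:420],(750,600)))
W=cloud(c);m=(np.hypot(W[...,0]-552,W[...,1]-34)<50)&(W[...,2]>16)&(W[...,2]<28);print(m.sum(), cv2.minEnclosingCircle(W[m][:,:2].astype(np.float32)))
print(bot.get_obs()['grip_width'])
E
```

```text
420 ((551.3323974609375, 31.838348388671875), 33.6795654296875)
0.5913771220463657
```

View pics/s2.png

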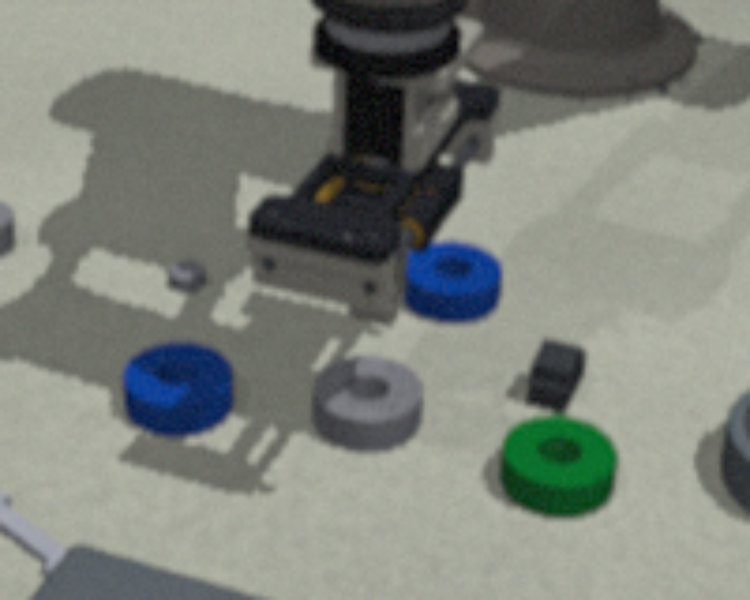

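The ring is unmoved at crop (367,400), with the closed fingers behind it at crop (370,310), on the robot's side. I'll compare the reported TCP with where the cameras see the gripper.

```bash
python3 - <<'E'
from h import *
o=bot.get_obs(); print(o['tool_pos'],o['tcp_rot'],o['joint_positions'])
for n in('scene','top'):
    c=cap(n)
    for p in(o['tool_pos'],[552,34,12]):
        uv=cv2.projectPoints(np.array([p],float),c['rvec'],c['tvec'],np.array([[c['fx'],0,c['cx']],[0,c['fy'],c['cy']],[0,0,1.]]),None)[0].ravel(); print(n,uv, 'crop',(uv-[220,130])*3.75)
    W=cloud(c); m=(np.abs(W[...,1]-35)<70)&(abs(W[...,0]-510)<140)
    for a,b in((30,50),(50,70),(70,90),(90,115),(115,140),(140,180)):
        k=W[m&(W[...,2]>a)&(W[...,2]<b)]
        if len(k): print(a,b,len(k),np.percentile(k,[2,50,98],axis=0).round(0)[:,:2].tolist())
E
```

```text
[552.260568    35.41943791  48.00519596] [-3.14158210e+00  3.48841076e-04 -7.29969700e-04] [-7.44420768e-02  5.59971638e-01  1.64078659e+00 -1.87578287e-05
  9.41183093e-01 -7.37010574e-02]
scene [319.43403302 223.60442776] crop [372.87762382 351.0166041 ]
scene [318.30041934 237.01297439] crop [368.62657251 401.29865397]
50 70 1 [[555.0, 26.0], [555.0, 26.0], [555.0, 26.0]]
70 90 54 [[540.0, 27.0], [560.0, 45.0], [571.0, 47.0]]
90 115 26 [[535.0, 44.0], [546.0, 46.0], [552.0, 47.0]]
115 140 83 [[468.0, 2.0], [639.0, 45.0], [641.0, 72.0]]
140 180 1855 [[469.0, 3.0], [610.0, 51.0], [648.0, 72.0]]
top [313.26904669 183.5231495 ] crop [349.75892508 200.71181062]
top [314.04172135 185.76894804] crop [352.65645505 209.13355515]
140 180 14 [[502.0, 3.0], [509.0, 10.0], [542.0, 67.0]]
```

```bash
python3 - <<'E'
from h import *
S=dict(np.load('pics/s2.npz')); W=cloud(S)
print('body column'); 
for v in range(196,222,2): print(v,[tuple(W[v,u].round(0).astype(int)) if W[v,u,0]==W[v,u,0] else None for u in (296,306,314,320,324)])
c=cap('scene'); cv2.imwrite('pics/s3.png',cv2.resize(c['frame'][165:255,265:365],(800,720))[:600])
E
```

```text
body column
196 [(np.int64(643), np.int64(20), np.int64(165)), (np.int64(649), np.int64(42), np.int64(174)), (np.int64(646), np.int64(56), np.int64(176)), (np.int64(645), np.int64(67), np.int64(178)), (np.int64(637), np.int64(72), np.int64(174))]
198 [(np.int64(644), np.int64(20), np.int64(161)), (np.int64(645), np.int64(40), np.int64(167)), (np.int64(648), np.int64(57), np.int64(173)), (np.int64(647), np.int64(68), np.int64(175)), (np.int64(636), np.int64(72), np.int64(169))]
200 [(np.int64(641), np.int64(19), np.int64(154)), (np.int64(646), np.int64(41), np.int64(163)), (np.int64(647), np.int64(56), np.int64(168)), (np.int64(647), np.int64(68), np.int64(171)), (np.int64(636), np.int64(72), np.int64(165))]
202 [(np.int64(641), np.int64(19), np.int64(151)), (np.int64(639), np.int64(38), np.int64(154)), (np.int64(644), np.int64(55), np.int64(161)), (np.int64(644), np.int64(67), np.int64(164)), (np.int64(636), np.int64(72), np.int64(161))]
204 [(np.int64(639), np.int64(18), np.int64(144)), (np.int64(637), np.int64(37), np.int64(148)), (np.int64(639), np.int64(54), np.int64(154)), (np.i
[... 1172 characters left out ...]
(78))]
216 [(np.int64(477), np.int64(-50), np.int64(-3)), (np.int64(470), np.int64(-28), np.int64(-2)), (np.int64(460), np.int64(-11), np.int64(-3)), (np.int64(556), np.int64(37), np.int64(70)), (np.int64(556), np.int64(46), np.int64(73))]
218 [(np.int64(484), np.int64(-47), np.int64(-4)), (np.int64(474), np.int64(-26), np.int64(-4)), (np.int64(469), np.int64(-8), np.int64(-2)), (np.int64(463), np.int64(5), np.int64(-2)), (np.int64(457), np.int64(12), np.int64(-5))]
220 [(np.int64(493), np.int64(-44), np.int64(-3)), (np.int64(483), np.int64(-22), np.int64(-3)), (np.int64(480), np.int64(-4), np.int64(0)), (np.int64(469), np.int64(7), np.int64(-4)), (np.int64(469), np.int64(17), np.int64(-1))]
```

View pics/s3.png

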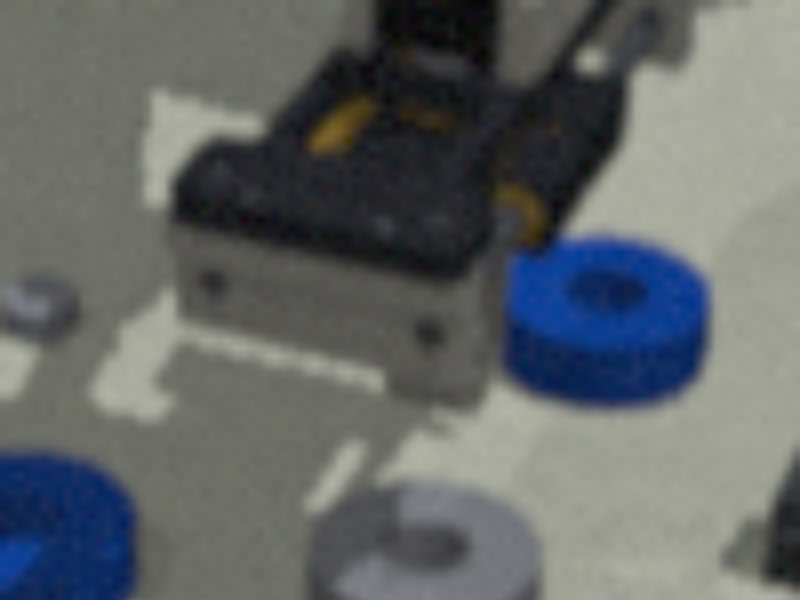

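The closed tips appear at (556,37) and z≈70. This camera reads about 3 mm low, so the true height is about 72, while the state reports 48. The reported TCP z is therefore roughly 20–24 mm below the real tips, so the fingers closed just above the 24 mm ring. The x and y values agree. I'll reopen and go deeper, watching the force.

```bash
python3 -m pendant '[{"linear":[0,0,0],"twist":0},{"linear":[0,0,0],"twist":0},{"linear":[0,0,0],"twist":0},{"linear":[0,0,0],"twist":0},{"linear":[0,0,0],"twist":0},{"linear":[0,0,0],"twist":0},{"linear":[0,0,0],"twist":0},{"linear":[0,0,-15],"twist":0},{"linear":[0,0,-30],"twist":0},{"linear":[0,0,-42],"twist":0},{"linear":[0,0,-50],"twist":0},{"linear":[0,0,-55],"twist":0},{"linear":[0,0,-58],"twist":0},{"linear":[0,0,-60],"twist":0},{"linear":[0,0,-61],"twist":0},{"linear":[0,0,-62],"twist":0},{"linear":[0,0,-62],"twist":0}]' 0
python3 - <<'E'
from h import *
c=cap('scene'); W=cloud(c); cv2.imwrite('pics/s4.png',cv2.resize(c['frame'][165:285,245:405],(800,600)))
m=(abs(W[...,1]-37)<14)&(W[...,0]>588)&(W[...,0]<625)&(W[...,2]<60)&(W[...,2]>4)
print(m.sum(),np.percentile(W[m],[1,5,50,95],axis=0).round(1) if m.sum() else '')
E
```

```text
time: 8.07
tool_pos: [552.4, 35.4, -13.7]
tcp_rot: [3.142, -0.0, -0.001]
contact_force: [0.2, 0.4, -0.1]
grip_width: 91.8
170 [[602.9  25.1  12. ]
 [605.3  26.4  18.6]
 [616.   38.1  37.9]
 [618.8  46.7  55.1]]
```

View pics/s4.png

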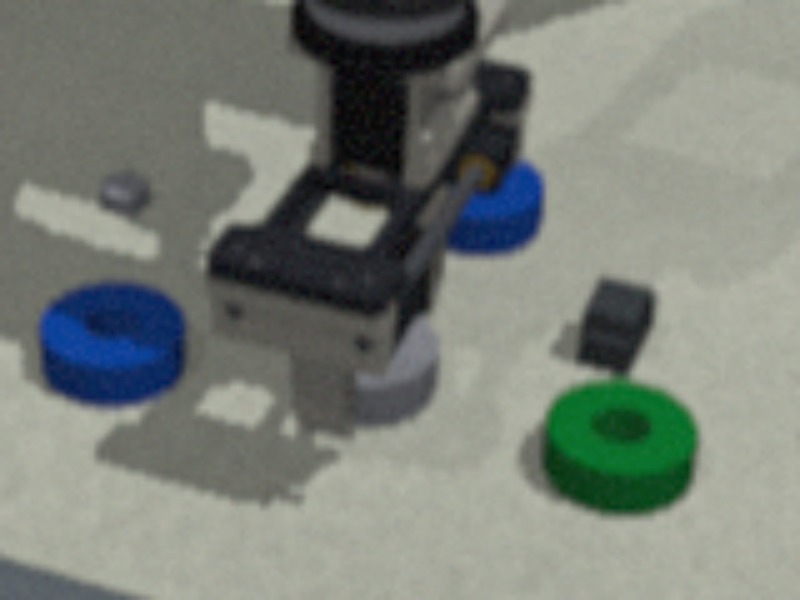

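The finger now stands beside the grey ring (finger at crop (325,395), ring at (400,380)), with its tip about 9 mm above the table. I'll go down 4 mm more, close and lift.

```bash
python3 -m pendant '[{"linear":[0,0,-2],"twist":0},{"linear":[0,0,-4],"twist":0},{"linear":[0,0,-4],"twist":0},{"linear":[0,0,-4],"twist":0}]'
python3 -m pendant '[{"linear":[0,0,0],"twist":0},{"linear":[0,0,0],"twist":0},{"linear":[0,0,0],"twist":0},{"linear":[0,0,0],"twist":0},{"linear":[0,0,0],"twist":0},{"linear":[0,0,0],"twist":0}]' 255
python3 -m pendant '[{"linear":[0,0,2],"twist":0},{"linear":[0,0,6],"twist":0},{"linear":[0,0,12],"twist":0},{"linear":[0,0,20],"twist":0},{"linear":[0,0,26],"twist":0},{"linear":[0,0,30],"twist":0},{"linear":[0,0,30],"twist":0},{"linear":[0,0,30],"twist":0}]'
```

```text
time: 8.62
tool_pos: [552.4, 35.4, -17.8]
tcp_rot: [3.142, -0.0, -0.001]
contact_force: [-0.2, -0.2, 0.7]
grip_width: 91.6
time: 9.38
tool_pos: [552.1, 35.4, -17.8]
tcp_rot: [3.142, 0.0, -0.001]
contact_force: [-2.2, -0.8, 1.2]
grip_width: 62.7
time: 10.38
tool_pos: [552.2, 35.4, 12.1]
tcp_rot: [-3.142, 0.0, -0.001]
contact_force: [0.2, 0.7, -4.1]
grip_width: 63.1
```

Width 63 mm and about 4.1 N: the ring is held and weighs about 0.42 kg. I'll lift it above post height, carry it over the carrier and look.

```bash
python3 -m pendant '[{"linear":[0,0,5],"twist":0},{"linear":[0,0,15],"twist":0},{"linear":[0,0,30],"twist":0},{"linear":[0,0,50],"twist":0},{"linear":[0,5,70],"twist":0},{"linear":[-3,15,88],"twist":0},{"linear":[-6,35,98],"twist":0},{"linear":[-11,60,103],"twist":0},{"linear":[-17,90,105],"twist":0},{"linear":[-23,120,105],"twist":0},{"linear":[-29,150,105],"twist":0},{"linear":[-35,180,105],"twist":0},{"linear":[-40,208,105],"twist":0},{"linear":[-44,230,105],"twist":0},{"linear":[-46,244,105],"twist":0},{"linear":[-47,250,105],"twist":0},{"linear":[-47,251,105],"twist":0},{"linear":[-47,251,105],"twist":0},{"linear":[-47,251,105],"twist":0},{"linear":[-47,251,105],"twist":0}]'
python3 - <<'E'
from h import *
T=cap('top');c=cap('scene'); np.savez('pics/s5.npz',**c);np.savez('pics/t5.npz',**T)
W=cloud(c)
def f(W,lo,hi,r=60,ce=(505,285)):
    m=(np.hypot(W[...,0]-ce[0],W[...,1]-ce[1])<r)&(W[...,2]>lo)&(W[...,2]<hi); p=W[m]
    return m.sum(), (cv2.minEnclosingCircle(p[:,:2].astype(np.float32)),np.percentile(p[:,:2],[1,50,99],axis=0).round(1).tolist()) if m.sum()>3 else None
print('post',f(W,62,92,25)); print('tip',f(W,92,115,25)); print('seat',f(W,35,42)); 
for a in range(110,170,6): print(a,f(W,a,a+6,60))
A=c['frame'][160:290,370:510]; cv2.imwrite('pics/s5.png',cv2.resize(A,(646,600)))
E
```

```text
time: 12.88
tool_pos: [505.5, 286.0, 117.3]
tcp_rot: [-3.142, -0.0, -0.001]
contact_force: [0.2, -0.0, -3.0]
grip_width: 62.9
post (np.int64(102), (((506.8674011230469, 284.3580627441406), 8.30557632446289), [[504.1, 276.9], [510.1, 284.5], [513.7, 292.0]]))
tip (np.int64(48), (((505.36273193359375, 284.5450744628906), 8.022357940673828), [[499.7, 276.9], [508.6, 284.7], [512.8, 291.8]]))
seat (np.int64(764), (((508.5578918457031, 283.4590759277344), 48.61391067504883), [[467.4, 244.2], [511.5, 286.6], [547.2, 324.8]]))
110 (np.int64(0), None)
116 (np.int64(0), None)
122 (np.int64(0), None)
128 (np.int64(12), (((520.3592529296875, 281.4149169921875), 26.379880905151367), [[520.0, 255.3], [531.1, 284.7], [536.0, 307.4]]))
134 (np.int64(67), (((511.8953857421875, 282.67523193359375), 31.067922592163086), [[509.4, 253.3], [532.2, 281.8], [540.1, 313.4]]))
140 (np.int64(67), (((516.603515625, 283.2247009277344), 31.23481559753418), [[513.4, 252.4], [529.6, 279.5], [546.7, 313.2]]))
146 (np.int64(74), (((519.4721069335938, 283.3760681152344), 32.978492736816406), [[499.2, 251.7], [530.7, 278.6], [551.6, 313.9]]))
152 (np.int64(190), (((522.6527709960938, 282.86553955078125), 33.97731018066406), [[507.1, 252.6], [523.3, 278.1], [555.2, 312.9]]))
158 (np.int64(38), (((532.3397216796875, 295.3442687988281), 28.54800033569336), [[510.1, 275.7], [553.3, 287.7], [557.3, 312.3]]))
164 (np.int64(37), (((554.7835693359375, 285.69940185546875), 10.786989212036133), [[551.9, 275.0], [554.7, 285.5], [556.9, 296.0]]))
```

View pics/s5.png

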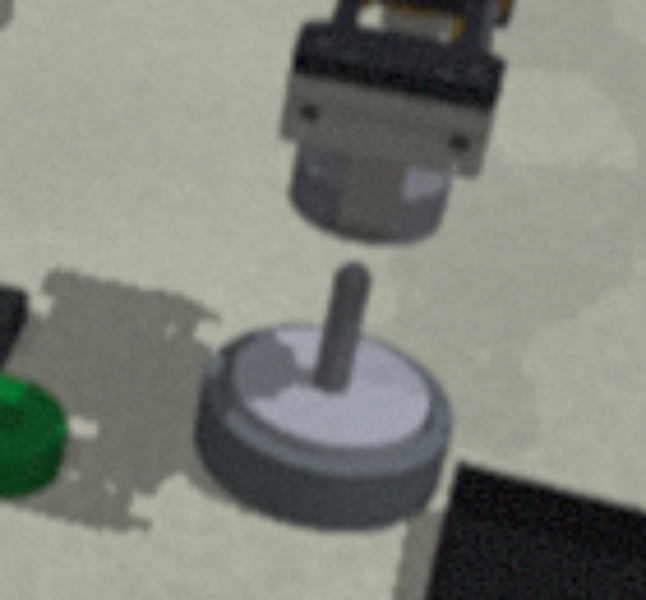

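The ring is held above the post at crop (370,195), the post tip is at (352,268), and the ring looks level. A quick circle fit will give the relative offset.

```bash
python3 - <<'E'
from h import *
from scipy.optimize import least_squares as ls
W=cloud(dict(np.load('pics/s5.npz')))
def fit(lo,hi,r,R,x0):
    d=np.hypot(W[...,0]-x0[0],W[...,1]-x0[1]); p=W[(d<R)&(W[...,2]>lo)&(W[...,2]<hi)]
    p=p[(p[:,0]<540)]
    s=ls(lambda q:np.hypot(p[:,0]-q[0],p[:,1]-q[1])-r,x0,loss='soft_l1',f_scale=1.5); print(len(p),s.x.round(2),np.median(abs(s.fun)).round(2))
fit(55,95,8,22,(505,285)); fit(132,149,32,45,(505,285)); fit(134,146,32,45,(505,285))
T=dict(np.load('pics/t5.npz')); V=cloud(T); m=(np.hypot(V[...,0]-505,V[...,1]-285)<60); print('top',m.sum())
E
```

```text
132 [503.33 284.33] 0.67
167 [505.13 282.47] 0.67
121 [505.18 282.52] 0.66
top 6464
```

The ring is offset by (+1.8,-1.8) mm from the post, so I correct by (-2,+2). Seating is expected at a reported z of about 22. I'll lower to 27 first.

```bash
python3 -m pendant '[{"linear":[-2,2,0],"twist":0},{"linear":[-2,2,-5],"twist":0},{"linear":[-2,2,-12],"twist":0},{"linear":[-2,2,-20],"twist":0},{"linear":[-2,2,-29],"twist":0},{"linear":[-2,2,-38],"twist":0},{"linear":[-2,2,-47],"twist":0},{"linear":[-2,2,-56],"twist":0},{"linear":[-2,2,-65],"twist":0},{"linear":[-2,2,-73],"twist":0},{"linear":[-2,2,-80],"twist":0},{"linear":[-2,2,-85],"twist":0},{"linear":[-2,2,-88],"twist":0},{"linear":[-2,2,-90],"twist":0},{"linear":[-2,2,-90],"twist":0},{"linear":[-2,2,-90],"twist":0}]'
python3 -m pendant '[{"linear":[0,0,-1],"twist":0},{"linear":[0,0,-2],"twist":0},{"linear":[0,0,-3],"twist":0},{"linear":[0,0,-4],"twist":0},{"linear":[0,0,-4],"twist":0},{"linear":[0,0,-4],"twist":0}]'
```

```text
time: 14.98
tool_pos: [503.5, 288.5, 27.4]
tcp_rot: [-3.141, -0.0, -0.001]
contact_force: [-1.3, 1.3, -3.6]
grip_width: 62.4
time: 15.72
tool_pos: [503.4, 288.4, 23.3]
tcp_rot: [3.142, -0.0, -0.001]
contact_force: [0.5, 0.5, -3.4]
grip_width: 62.9
```

```bash
python3 -m pendant '[{"linear":[0,0,-0.5],"twist":0},{"linear":[0,0,-1],"twist":0},{"linear":[0,0,-1.5],"twist":0},{"linear":[0,0,-1.5],"twist":0},{"linear":[0,0,-1.5],"twist":0}]'
```

```text
time: 16.35
tool_pos: [503.5, 288.5, 22.2]
tcp_rot: [-3.141, -0.0, -0.001]
contact_force: [-2.1, -0.7, 3.9]
grip_width: 62.8
```

The force turned to +3.9 N at z 22.2, as predicted, so the ring is seated. Releasing, then rising to grip height on the post. The camera puts the post about 4 mm lower in y than the tool centre.

```bash
python3 -m pendant '[{"linear":[0,0,0],"twist":0},{"linear":[0,0,0],"twist":0},{"linear":[0,0,0],"twist":0},{"linear":[0,0,0],"twist":0},{"linear":[0,0,0],"twist":0},{"linear":[0,0,0],"twist":0},{"linear":[0,0,4],"twist":0},{"linear":[0,-1,10],"twist":0},{"linear":[0,-3,17],"twist":0},{"linear":[0,-4,22],"twist":0},{"linear":[0,-4,25],"twist":0},{"linear":[0,-4,25],"twist":0},{"linear":[0,-4,25],"twist":0}]' 0
python3 - <<'E'
from h import *
c=cap('scene'); W=cloud(c); np.savez('pics/s6.npz',**c)
from scipy.optimize import least_squares as ls
def fit(lo,hi,r,R,x0,xm):
    d=np.hypot(W[...,0]-x0[0],W[...,1]-x0[1]); p=W[(d<R)&(W[...,2]>lo)&(W[...,2]<hi)]; p=p[p[:,0]<xm]
    s=ls(lambda q:np.hypot(p[:,0]-q[0],p[:,1]-q[1])-r,x0,loss='soft_l1',f_scale=1.5); print(len(p),s.x.round(2),np.median(abs(s.fun)).round(2))
fit(42,56,32,45,(504,285),540); fit(68,95,8,20,(504,285),520)
m=(np.hypot(W[...,0]-504,W[...,1]-285)<30)&(W[...,2]<66)&(W[...,2]>55); print('ring top',np.median(W[m][:,2]))
m=(W[...,0]>540)&(W[...,0]<580)&(abs(W[...,1]-286)<14)&(W[...,2]>50)&(W[...,2]<95)
print('finger',m.sum(),np.percentile(W[m],[2,50,98],axis=0).round(1))
cv2.imwrite('pics/s6.png',cv2.resize(c['frame'][160:290,370:510],(646,600)))
E
```

```text
time: 17.98
tool_pos: [503.2, 284.4, 46.6]
tcp_rot: [3.141, 0.0, -0.001]
contact_force: [-0.5, 0.3, 0.0]
grip_width: 91.8
179 [503.15 284.61] 0.53
0 [504. 285.] nan
ring top 61.48887176701475
finger 84 [[552.8 274.4  69.8]
 [565.3 284.7  86.2]
 [568.4 295.1  94.5]]
  return _methods._mean(a, axis=axis, dtype=dtype,
  ret = ret.dtype.type(ret / rcount)
```

View pics/s6.png

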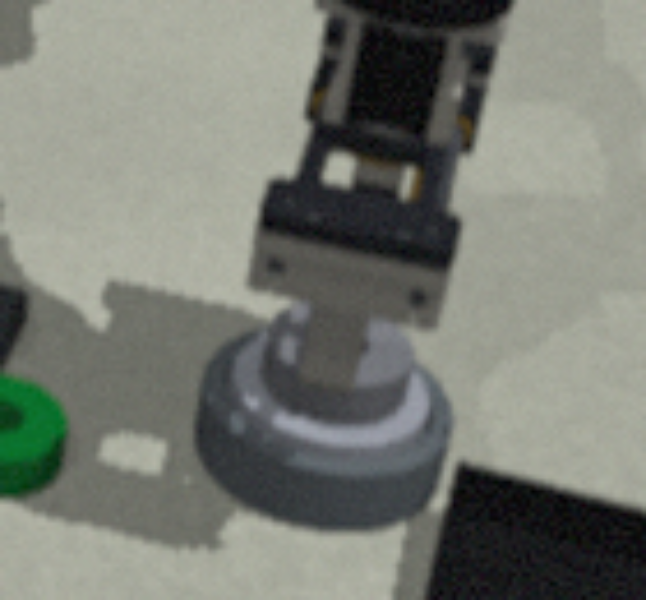

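The ring lies flat on the disc: its fit (503.2,284.6) matches the post (503.3,284.3), and its top is at 61.5, about 64 after the -3 bias. The open fingers (tip z≈70–72, y 284.7) straddle the post above the weight. I'll lower 2 mm, grip the post and lift slowly.

```bash
python3 -m pendant '[{"linear":[0,0,-1],"twist":0},{"linear":[0,0,-2],"twist":0},{"linear":[0,0,-2],"twist":0},{"linear":[0,0,-2],"twist":0},{"linear":[0,0,-2],"twist":0},{"linear":[0,0,-2],"twist":0},{"linear":[0,0,-2],"twist":0},{"linear":[0,0,-2],"twist":0},{"linear":[0,0,-2],"twist":0},{"linear":[0,0,-2],"twist":0},{"linear":[0,0,-2],"twist":0},{"linear":[0,0,-2],"twist":0}]' 255
python3 -m pendant '[{"linear":[0,0,0.5],"twist":0},{"linear":[0,0,1.5],"twist":0},{"linear":[0,0,3],"twist":0},{"linear":[0,0,5],"twist":0},{"linear":[0,0,8],"twist":0},{"linear":[0,0,12],"twist":0},{"linear":[0,0,12],"twist":0}]'
```

```text
time: 19.52
tool_pos: [503.5, 284.4, 44.8]
tcp_rot: [-3.142, -0.0, -0.001]
contact_force: [1.2, 0.9, -0.5]
grip_width: 14.9
time: 20.4
tool_pos: [503.7, 284.5, 57.3]
tcp_rot: [-3.141, -0.001, -0.001]
contact_force: [-0.8, -0.1, -6.7]
grip_width: 15.5
```

Width is 15.5 mm and the load 6.7 N, so carrier and weight are both held. Lifting the rest.

```bash
python3 -m pendant '[{"linear":[0,0,2],"twist":0},{"linear":[0,0,6],"twist":0},{"linear":[0,0,12],"twist":0},{"linear":[0,0,20],"twist":0},{"linear":[0,0,29],"twist":0},{"linear":[0,0,38],"twist":0},{"linear":[0,0,47],"twist":0},{"linear":[0,0,56],"twist":0},{"linear":[0,0,65],"twist":0},{"linear":[0,0,73],"twist":0},{"linear":[0,0,80],"twist":0},{"linear":[0,0,85],"twist":0},{"linear":[0,0,87],"twist":0},{"linear":[0,0,88],"twist":0},{"linear":[0,0,88],"twist":0},{"linear":[0,0,88],"twist":0},{"linear":[0,0,88],"twist":0},{"linear":[0,0,88],"twist":0}]'
python3 - <<'E'
from h import *
c=cap('scene'); W=cloud(c)
from scipy.optimize import least_squares as ls
def fit(lo,hi,r,R,x0,xm):
    d=np.hypot(W[...,0]-x0[0],W[...,1]-x0[1]); p=W[(d<R)&(W[...,2]>lo)&(W[...,2]<hi)]; p=p[p[:,0]<xm]
    s=ls(lambda q:np.hypot(p[:,0]-q[0],p[:,1]-q[1])-r,x0,loss='soft_l1',f_scale=1.5); print(len(p),s.x.round(2),np.median(abs(s.fun)).round(2))
fit(142,157,32,38,(504,285),600)
d=np.hypot(W[...,0]-504,W[...,1]-285); p=W[(d>34)&(d<42)&(W[...,2]>128)&(W[...,2]<146)&(W[...,0]>500)]
for k in range(3): A=np.c_[p[:,:2]-[504,285],np.ones(len(p))]; q=np.linalg.lstsq(A,p[:,2],rcond=None)[0]; e=p[:,2]-A@q; p=p[abs(e)<4]
print('disc top plane',len(p),q.round(3))
print(bot.get_obs()['grip_width'])
cv2.imwrite('pics/s7.png',cv2.resize(c['frame'][100:300,340:540],(600,600)))
E
```

```text
time: 22.65
tool_pos: [503.4, 284.4, 144.7]
tcp_rot: [3.142, 0.0, -0.001]
contact_force: [-0.1, 0.2, -6.4]
grip_width: 15.3
240 [502.65 284.78] 0.65
disc top plane 183 [-3.60000e-02 -5.00000e-03  1.37854e+02]
14.77269944296421
```

View pics/s7.png

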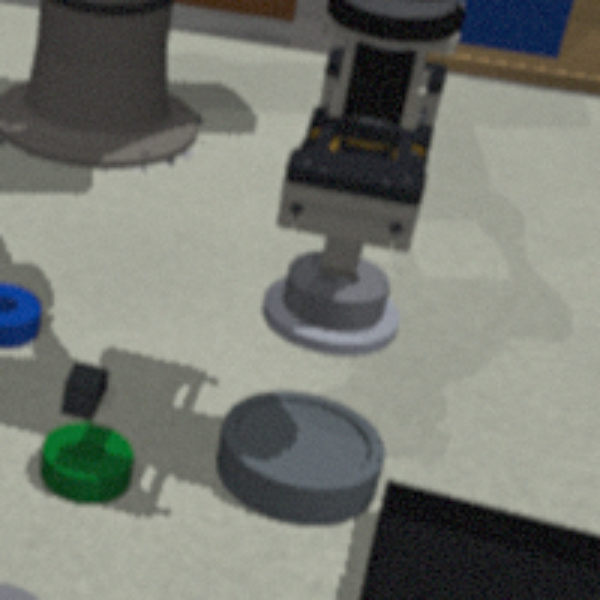

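The carrier, with the weight flat on its disc, hangs level at crop (332,310), clear of the empty stand at (300,455). The disc top is 138–140 mm up and the tilt about 0.036 rad at most. I'll settle briefly and hand in.

```bash
python3 -m pendant '[{"linear":[0,0,0],"twist":0},{"linear":[0,0,0],"twist":0},{"linear":[0,0,0],"twist":0},{"linear":[0,0,0],"twist":0}]' && python3 -c "
from plant import bot
print(bot.close_job())"
```

```text
time: 23.2
tool_pos: [503.4, 284.4, 144.7]
tcp_rot: [-3.142, -0.0, -0.001]
contact_force: [-0.3, -0.5, -6.5]
grip_width: 15.5
the job is handed in; nothing more can be done
None
```

I put the large grey ring over the carrier's post, lowered it onto the base disc and let go while the carrier sat in its stand. I then lifted carrier and weight by the post about 100 mm and handed in at 23.2 s. No verdict is reported.

**Last checks**
- The carrier hung still, with a load of 6.5 N and a finger opening of 15.5 mm on the 16 mm post.
- The disc top was 138–140 mm above the table, with a tilt of about 0.036 rad.
- The ring's centre was within about 1 mm of where the post was measured in the stand.

**What disagreed**
- **TCP height:** the reported value was about 20–24 mm below the real fingertips, so my first grasp closed on air just above the ring. The picture afterwards showed the ring unmoved; I went deeper and it held.
- **Scene camera:** it read about 3 mm low in height, and I allowed for that.

I did not measure the small ring or the bystanders again at the end. The moves stayed clear of them, and I saw no disturbance in the pictures.

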